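# Wedge the small vise into its dovetail bench mount

### The arm

A 6-joint arm with a two-finger parallel gripper is mounted at the origin on the work surface. World frame = base frame: x ahead of the robot, y to its left, z up, the work surface at z = 0. Lengths are in mm, angles in rad, forces in N, time in s.
With the tool pointing down it reaches from about 350 to 975 mm from the base axis. Payload 7.1 kg.
Tool frame: the origin (TCP) lies between the finger pads; the fingertips stand 19 mm ahead of it and the grasp point (between the pads) is the TCP; y points along the fingers, z is the direction in which the jaws open and shut, and the axes are right-handed (so a half turn about y gives the same grasp; the last joint's range is limited). The gripper opens to 88 mm and grips with 3 to 60 N. Pads are 20 mm wide; open, the fingers measure 115 mm over their backs; the gripper's body (75 mm by 178 mm) begins 61 mm behind the grasp point.
Start: joints at [1.306, 0.423, 1.63, -0, 1.089, -0.019], TCP at [152.051, 606.205, 206.975] pointing down, gripper open.
Joint ranges: [-3, 3], [-0.9, 2.11], [0.09, 2.58], [-1.31, 4.45], [0.11, 2.69], [-2.54, 2.54]. Speed limits (rad/s): [2.39, 2.39, 3.01, 3.14, 3.14, 3.14].

### API

Orientations are given as a rotation vector (axis times angle).
In Python, from workcell import ctrl gives the robot as it stands.
- The arm moves only by the tool servo_tool, never from a script. Its argument "moves" is text: rows parted by semicolons, each of 6 numbers parted by spaces: the shift along the world's x, y, z in m, then the turn, a rotation vector about the world's x, y, z in degrees. A call has 1 to 8 rows; each row is the pose to reach, as a shift and turn from the pose commanded when the call began; what a row does not reach only later rows make up. A row lasts 1/8 s, in which the tool goes at most 62.5 mm and 10.7 degrees, less where a joint would pass 70% of its speed; a pose out of reach is approached as far as the arm can. A call with a gripper value outside its range is refused whole. "hand" is the closure in counts, from 0 (fully open) to 255 (shut), set as the call begins (left out, the last holds). The fingers move at their own pace and stop on an object; the grip force is fixed at half the most. Time passes only in rows, so rows that repeat a pose let the fingers close. It gives the time, the measured TCP pose, the force and the opening at its end, in the units of the state.
- ctrl.get_obs(): the state, without advancing time (a new reading comes with each control period).
- ctrl.get_image(name): name is "scene" or "top" or "wrist"; returns a dict with "pixels" (420x560x3 uint8, red, green, blue), "depth" (420x560 float32, mm along the optical axis (not along the pixel's ray), 0 where there is no reading), "vertical_fov" (degrees; the focal length in pixels is half the picture's height over the tangent of half this angle, whatever the lens; pixels are square), "cx", "cy" (the principal point, pixels), "k1" (the pictures are not rectified: a ray, as slopes to the right and down, at radius r is drawn at 1 + k1 r^2 times it, then the intrinsics apply), "xyz" and "attitude" of the camera in the world; the wrist camera has in their place "T_tool_cam" (4x4, takes a point from camera to tool coordinates, whose origin is the TCP and whose axes are the tool frame's). Camera axes: x right, y up, looking along -z (the intrinsics and any distortion apply to the point x, -y, -z); pixel columns grow to the right and rows downward; lengths in mm; the calibration is good to about 2 mm. A picture is of the moment at which its call begins: read the wrist's pose just before it.
- ctrl.close_job(): hands the job in, once; it reports no verdict.
The state is a dict: "t": time; "qpos": joint angles; "qvel": joint speeds; "joint_torque": joint torques, N m; "ee_pos": TCP position; "orientation": TCP orientation; "ft_force": force on the tool from outside, world axes, zero at the start; "moment": the same for the moment, N m; "width": finger opening in mm.
Only numpy, scipy, OpenCV 4.12 (cv2) and the standard library are available. Lean on these libraries where they do the work, as an engineer would, in place of code of your own. Each camera call takes 0.05 s, during which the arm holds its last target.

### The job

Fetch the small blue vise and mount it: set its dovetail foot flat on the bed of the bench mount in front of the wide mouth, screw-knob end trailing, and slide it up the tapered way, held down flat on the bed, until it wedges tight under a firm, steady push of about 12 newtons, without ramming it, so that it stays tight when you let go. Leave the other two attachments and the tools where they lie.

Things in the scene. Friction and masses are not known exactly. Their poses are not given: they have to be found in the camera images.
- vise_mid (a point): Middle of the small blue vise, loose, 0.4 to 0.65 kg, standing upright on the bench, jaws shut, 60 mm high; point on its centre plane, 30 mm above its underside. x to its leading, narrow end, z up. From 11 mm up it is a block 36 mm wide in y, 64 mm long: grip across y at the middle, fingertips 15 to 18 mm above its underside, to clear the mount's jaws. A dark knob sticks out behind, to x = -62 mm.
- vise: The same vise; origin at the centre of its underside, same axes. Its aluminium foot is a dovetail 90 mm long (x = -45 to 45 mm), 10.5 mm high; underside 43 mm wide at the leading end (+x), 53 mm at the trailing end; flanks lean in 12 degrees towards the top, to fit under the mount's jaws.
- mount: Fixed bench mount: dark steel plate 240 x 116 mm, its top (the bed) 12 mm above the bench. Origin on the way's centre line at bench height; x up the way from the wide mouth to the narrow end, y across, z up. Plate from x = -134 to 106 mm. Bare bed up to x = -35 mm, to set the foot down; from -35 to 104 mm two undercut jaws stand 9 mm above the bed (their backs 11 mm), steel at +y, brass gib at -y.
- mouth (a point): Middle of the way's wide mouth, on the bed, 35 mm behind the mount's origin, same axes. Screws set the gib 0 to 6 mm nearer to the steel jaw than symmetry, not measured: so the vise's middle comes tight anywhere from 0 to 55 mm ahead of the mount's origin, 0 to 3 mm to +y. From touching both jaws to tight it moves on 1 to 2 mm. Each jaw closes in 5.5 mm per 100 mm, as the foot.
- rail: Fixed steel jaw at +y, origin and axes as the mount's; face at bed level at y = 29 mm at the mouth. The way is oiled (friction 0.21 to 0.28) and holds by friction after a push of 10 to 14 N along x with the foot flat: press it down 3 to 6 N as well, grip lightly (30 N) and let the jaws line it up. Under 8 N it may stay loose, over 16 N bruises the jaws.
- vee_mid (a point): Middle of the spare vee rest, a bare steel vee block 36 mm wide and 42 mm high; point 21 mm above its underside. It stands on the same 90 mm long dovetail foot as the vise. To be left alone. x, y, z as for the vise.
- anvil_mid (a point): Middle of the spare anvil, a steel plate 70 x 46 mm on a round neck, 42 mm high; point 21 mm above its underside. It stands on the same 90 mm long dovetail foot as the vise. To be left alone. x, y, z as for the vise.
- driver_mid (a point): A red screwdriver lying on the bench; to be left alone.
- wrench_mid (a point): A steel wrench lying on the bench; to be left alone.
Mind the look-alikes: they are no part of the job. What is shaped like the vise but red or turquoise is not meant.

How it is judged (in metres and radians):
On the way, in this order (a step that is already met when the one before it is completed fails the run):
1. the vise's foot stands flat on the bed with its narrow end inside the mouth (x of vise_mid in the frame of mount between -0.06 and -0.01 m and y of vise_mid in the frame of mount between -0.01 and 0.01 m and angle between the x axis of vise_mid and the x axis of mount, either way round below 0.15 rad and z of vise_mid in the frame of mount between 0.039 and 0.0445 m and angle between vise_mid's own z axis and vertical below 0.05 rad), for 0.1 s.
2. the vise is wedged tight between the jaws (x of vise_mid in the frame of mount between -0.004 and 0.065 m and y of vise_mid in the frame of mount between -0.003 and 0.006 m and angle between the x axis of vise_mid and the x axis of mount, either way round below 0.05 rad and z of vise_mid in the frame of mount between 0.039 and 0.0445 m and angle between vise_mid's own z axis and vertical below 0.05 rad and contact force between vise and rail above 2.5 N), for 0.2 s.
At the end, for the whole second after the job is handed in: The vise stands flat on the mount's bed (within 2.5 mm) between the jaws, in line with the way (0.05 rad), let go and still wedged: it bears on the fixed jaw with more than 2.5 N. The other attachments, the screwdriver and the wrench are within 20 mm of where they lay (all of step 2); the robot touches nothing.
It fails at once if the vise is rammed in or shoved so that it bears on the fixed jaw with more than 28 N (contact force between vise and rail above 28 N).
It fails at once if the vise is tipped over (angle between vise_mid's own z axis and vertical above 0.5 rad).
It fails at once if another attachment or a tool is disturbed (distance of any of vee_mid, anvil_mid, driver_mid, wrench_mid from where it was at the start of the episode above 0.02 m).
It also fails if it takes over 64 s, if anything falls off the work surface, if the arm or the gripper's body presses on something with over 40 N, if the wrist force passes 120 N, or if a joint passes its speed limit or range.

## Working session

There is one attempt and no reset: what is moved stays moved. The work goes in short steps, Python scripts to look and compute and a tool call to move; the robot and the scene stay as the last step left them, time stands still between calls to the robot, and variables do not carry over. Pictures are saved under pics/ and viewed, and the job is handed in when it is done.

Besides the shell and the picture viewer there is one more tool, called in YAML: its name, and indented under it one key for each argument. servo_tool: Moves the arm, as the interface text tells. Its arguments: {"type":"object","properties":{"moves":{"type":"string"},"hand":{"type":"number"}},"required":["moves"]}

```bash
mkdir -p pics; ls; cat > h.py <<'E'
import numpy as np, cv2
from workcell import ctrl
from scipy.spatial.transform import Rotation as R
def cam(im,ee=None,ori=None):
    if 'T_tool_cam' in im:
        T=np.array(im['T_tool_cam']); Rt=R.from_rotvec(ori).as_matrix()
        return Rt@T[:3,:3], Rt@T[:3,3]+np.array(ee)
    a=np.array(im['attitude'],float)
    Rm=a if a.shape==(3,3) else R.from_rotvec(a).as_matrix()
    return Rm,np.array(im['xyz'])
def ray(im,uv,pose):
    h=im['pixels'].shape[0]; f=h/2/np.tan(np.radians(im['vertical_fov'])/2)
    uv=np.atleast_2d(np.array(uv,float))
    K=np.array([[f,0,im['cx']],[0,f,im['cy']],[0,0,1]])
    p=cv2.undistortPoints(uv.reshape(-1,1,2),K,np.array([im['k1'],0,0,0.])).reshape(-1,2)
    d=np.c_[p[:,0],-p[:,1],-np.ones(len(p))]
    return d@pose[0].T, pose[1]
def plane(im,uv,z,pose):
    d,o=ray(im,uv,pose); return o+d*((z-o[2])/d[:,2])[:,None]
def dep(im,uv,pose):
    d,o=ray(im,uv,pose); uv=np.atleast_2d(uv).astype(int)
    return o+d*im['depth'][uv[:,1],uv[:,0]][:,None]
def grab(n):
    s=ctrl.get_obs(); im=ctrl.get_image(n); return im,cam(im,s['ee_pos'],s['orientation']),s
E
python3 - <<'E'
from h import *
for n in ['scene','top','wrist']:
    im,p,s=grab(n); cv2.imwrite(f'pics/{n}0.png',im['pixels'][:,:,::-1])
    print({k:v for k,v in im.items() if k not in('pixels','depth')},p[1])
print(s)
E
```

```text
pics
{'vertical_fov': 49.362161215786976, 'cx': 280.10473808737345, 'cy': 207.05516324276448, 'k1': -0.013153459892233548, 'xyz': array([1546.75023812, -429.36152518,  871.45008283]), 'attitude': array([0.8160646 , 0.51780172, 1.00441422])} [1546.75023812 -429.36152518  871.45008283]
{'vertical_fov': 54.200358981665254, 'cx': 275.67479135498303, 'cy': 208.37839256321035, 'k1': -0.07339011347407225, 'xyz': array([399.64180922,  72.23265003, 968.2540858 ]), 'attitude': array([ 0.08319833, -0.13665899, -1.54475286])} [399.64180922  72.23265003 968.2540858 ]
{'vertical_fov': 62.22307516963244, 'cx': 275.1268046007623, 'cy': 216.0161999709536, 'k1': -0.0253555098656216, 'T_tool_cam': array([[ 1.60488652e-03, -9.59947793e-01, -2.80174338e-01,
        -7.65634384e+01],
       [ 3.18272661e-04,  2.80175175e-01, -9.59948837e-01,
        -1.78031719e+02],
       [ 9.99998662e-01,  1.45143712e-03,  7.55174500e-04,
         1.27934925e-01],
       [ 0.00000000e+00,  0.00000000e+00,  0.00000000e+00,
         1.00000000e+00]])} [ 77.7470626  624.71789923 384.31892717]
{'t': 0.1, 'qpos': array([ 1.30602080e+00,  4.23767021e-01,  1.63058631e+00, -4.33606900e-05,
        1.08858212e+00, -1.89796082e-02]), 'qvel': array([-0.00062777, -0.00199966, -0.00227606,  0.00063067, -0.00109745,
        0.00056425]), 'joint_torque': array([ 2.96130975e-05, -5.45614922e+01, -2.74324733e+01,  6.44678785e-02,
        1.88692147e-02, -5.18929437e-05]), 'ee_pos': array([151.92259589, 605.73272779, 206.28852787]), 'orientation': array([-1.56350708,  0.19309892, -0.19285984]), 'ft_force': array([ 0.01232642, -0.51251249, -0.50822758]), 'moment': array([-0.00581549,  0.04226659,  0.01030649]), 'width': 88.00223764441434}
```

View pics/top0.png

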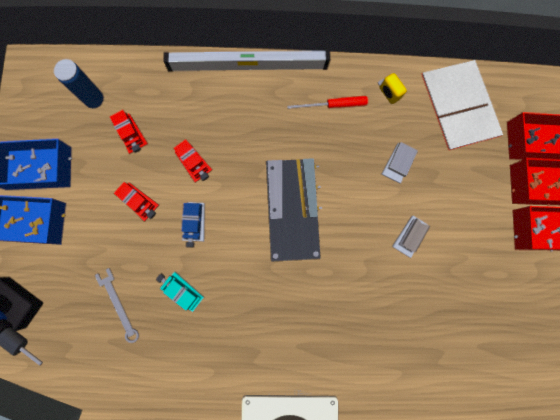

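View pics/scene0.png

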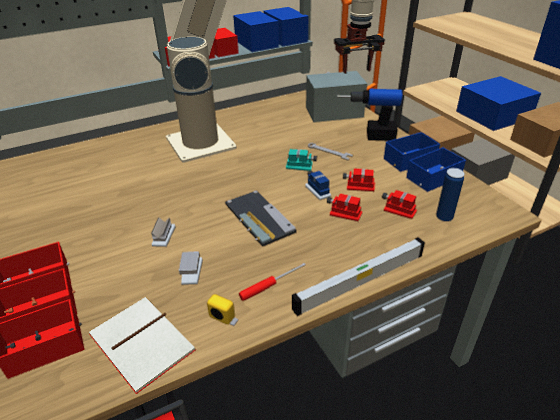

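View pics/wrist0.png

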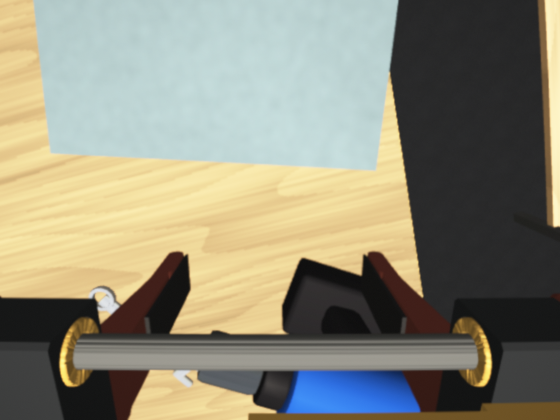

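Top view candidates: the blue vise is at (192,222). The look-alikes are red at (128,131), (193,160) and (137,201), and turquoise at (181,291). The vee and anvil are at (400,160) and (412,235), and the mount is at (293,210) with its bare bed facing the robot. I choose the blue one and check it in a crop.

```bash
python3 - <<'E'
from h import *
im,p,s=grab('top')
a=im['pixels'][:,:,::-1]
c=cv2.resize(a[140:280,150:340],None,fx=4,fy=4,interpolation=cv2.INTER_CUBIC); cv2.imwrite('pics/crop1.png',c)
for uv in [(192,207),(192,222),(290,235),(275,190),(220,240),(240,300)]: print(uv,dep(im,uv,p))
E
```

```text
(192, 207) [[526.94511549 229.28668648  58.60915836]]
(192, 222) [[493.47469019 227.89886489  57.17559923]]
(290, 235) [[473.22941359   6.16860568  12.57779377]]
(275, 190) [[577.31415431  43.7209181   21.90856386]]
(220, 240) [[458.53801465 169.99108756  -0.55217095]]
(240, 300) [[320.79438224 118.66561658   0.49288381]]
```

View pics/crop1.png

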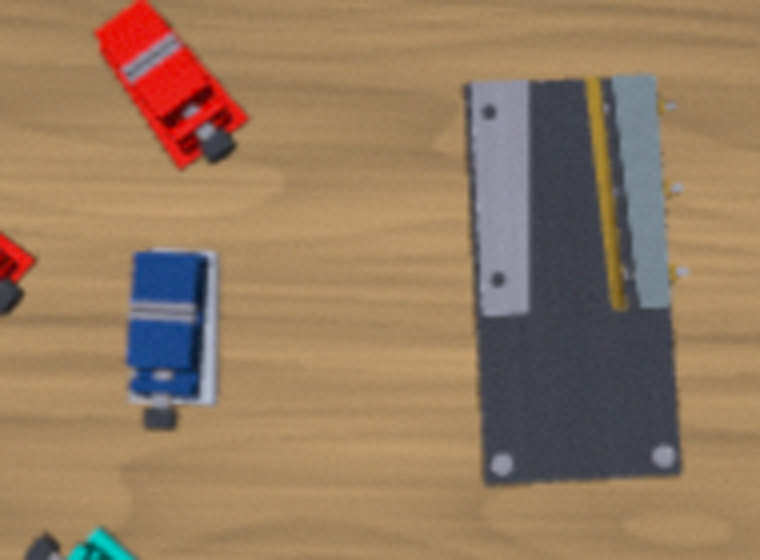

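The crop shows the blue vise upright at crop (165,320), with its knob at (160,418) towards the robot, so its leading end points to +x. On the mount, steel is on the left (+y), brass on the right, and the mouth faces the robot. Next I measure both.

```bash
cat > meas.py <<'E'
from h import *
def cloud(im,p):
    v,u=np.mgrid[0:420,0:560]; uv=np.c_[u.ravel(),v.ravel()]
    d,o=ray(im,uv,p); return (o+d*im['depth'].reshape(-1,1)).reshape(420,560,3)
def rect(P):
    (c,s,a)=cv2.minAreaRect(P[:,:2].astype(np.float32)); return np.round(c,1),np.round(s,1),round(a,2)
E
python3 - <<'E'
from meas import *
im,p,s=grab('top'); C=cloud(im,p)
hsv=cv2.cvtColor(im['pixels'],cv2.COLOR_RGB2HSV)
reg=np.zeros((420,560),bool); reg[190:260,165:215]=1
bl=reg&(hsv[...,0]>100)&(hsv[...,0]<130)&(hsv[...,1]>120)&(C[...,2]>50)&(C[...,2]<68)
print('blue top',bl.sum(),rect(C[bl]),np.percentile(C[bl][:,2],[5,50,95]))
ft=reg&(C[...,2]>5)
print('all>5',rect(C[ft]))
f2=reg&(C[...,2]>6)&(C[...,2]<14); print('foot',f2.sum(),rect(C[f2]))
reg[:]=0; reg[150:268,258:326]=1
m=reg&(C[...,2]>7)&(C[...,2]<28)
m=cv2.morphologyEx(m.astype(np.uint8),cv2.MORPH_OPEN,np.ones((5,5)))>0
print('mount',m.sum(),rect(C[m]),cv2.boxPoints(cv2.minAreaRect(C[m][:,:2].astype(np.float32))))
# corners by pixels at z=12 (crop/4+offset)
k=np.array([(464,86),(658,76),(681,472),(486,484)],float)/4+[149.6,139.6]
print('plate corners z12',plane(im,k,12,p).round(1))
k=np.array([(130,255),(206,252),(204,395),(128,400)],float)/4+[149.6,139.6]
print(plane(im,k,60,p).round(1))
k=np.array([(529,82),(529,314),(587,80),(614,310)],float)/4+[149.6,139.6]
print('jaw edges z21',plane(im,k,22,p).round(1))
E
```

```text
blue top 368 (array([503.7, 232.3]), array([33.8, 64.7]), 88.6) [56.55872688 59.42767236 62.23886353]
all>5 (array([463.1, 198.7]), array([267.1,  93.1]), 44.15)
foot 117 (array([500.9, 233.7]), array([89.9, 45.9]), 0.28)
mount 4834 (array([535.3,   1.4]), array([239.8, 116.3]), 4.22) [[411.42883   50.499775]
 [419.9911   -65.45024 ]
 [659.1173   -47.792027]
 [650.55505   68.15799 ]]
plate corners z12 [[648.9  67.4  12. ]
 [658.7 -49.2  12. ]
 [422.1 -64.4  12. ]
 [412.9  49.   12. ]]
[[534.4 251.5  60. ]
 [537.2 209.2  60. ]
 [457.4 206.8  60. ]
 [453.6 248.5  60. ]]
jaw edges z21 [[649.9  29.   22. ]
 [511.4  26.4  22. ]
 [652.2  -5.5  22. ]
 [514.9 -23.1  22. ]]
```

```bash
cat >> h.py <<'E'
def st():
    s=ctrl.get_obs(); M=R.from_rotvec(s['orientation']).as_matrix()
    print('t',round(s['t'],2),'ee',s['ee_pos'].round(1),'yaw x',round(np.degrees(np.arctan2(M[1,0],M[0,0])),2),'y',M[:,1].round(4),'F',s['ft_force'].round(1),'w',round(s['width'],1)); return s,M
E
python3 -c "
from h import *
s,M=st();print(M)"
```

```text
t 0.25 ee [152.  606.  206.6] yaw x -14.08 y [-2.e-04 -7.e-04 -1.e+00] F [ 0.5 -0.   0.1] w 88.2
[[ 9.69949249e-01 -2.04250602e-04  2.43307239e-01]
 [-2.43307323e-01 -7.24867674e-04  9.69948979e-01]
 [-2.17471106e-05 -9.99999716e-01 -7.52780523e-04]]
```

servo_tool:
  moves: "0.04 -0.045 0 0 0 2; 0.08 -0.09 0 0 0 4; 0.12 -0.14 0 0 0 6; 0.165 -0.185 0 0 0 8; 0.205 -0.23 0 0 0 10; 0.245 -0.28 0 0 0 12; 0.29 -0.33 0 0 0 14; 0.328 -0.374 0 0 0 15"
  hand: 60

```text
t: 1.25
ee_pos: [479.8, 232.3, 207.2]
orientation: [-1.57, -0.014, 0.013]
ft_force: [1.2, 1.4, -0.1]
width: 66.9
```

```bash
python3 - <<'E'
from meas import *
s,M=st(); im,p,_=grab('wrist'); cv2.imwrite('pics/w1.png',im['pixels'][:,:,::-1]); np.savez('w1.npz',C=cloud(im,p),px=im['pixels'])
E
```

```text
t 1.25 ee [479.8 232.3 207.2] yaw x 0.96 y [ 6.e-04  4.e-04 -1.e+00] F [ 1.2  1.4 -0.1] w 66.9
```

View pics/w1.png

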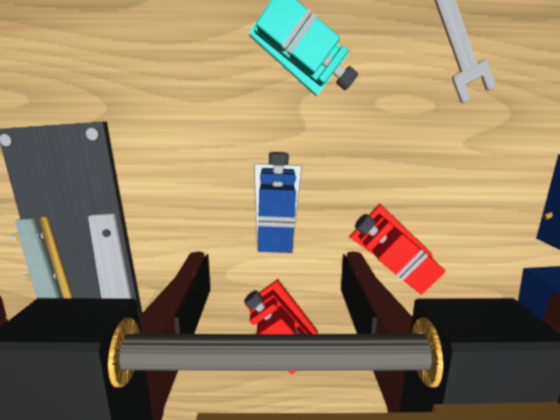

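The blue vise is at (277,205) with its knob at (278,157) towards the robot. The picture's up is world -x. A red one stands beyond at (283,315) and another at (400,250).

```bash
python3 - <<'E'
from meas import *
s,M=st(); im,p,_=grab('wrist'); C=cloud(im,p)
hsv=cv2.cvtColor(im['pixels'],cv2.COLOR_RGB2HSV)
reg=np.zeros((420,560),bool); reg[150:262,240:315]=1
bl=reg&(hsv[...,0]>100)&(hsv[...,0]<130)&(hsv[...,1]>120)
t=bl&(C[...,2]>54)
print('top',t.sum(),rect(C[t]),np.percentile(C[t][:,2],[5,50,95]))
t=bl&(C[...,2]>20); print('all blue>20',rect(C[t]))
f=reg&(C[...,2]>5)&(C[...,2]<15)&~bl; print('foot',f.sum(),rect(C[f]),C[f].min(0),C[f].max(0))
# top width per x
t=bl&(C[...,2]>54)
for x0 in range(470,545,8):
    q=C[t&(abs(C[...,0]-x0)<4)]
    if len(q): print(x0,len(q),q[:,1].min().round(1),q[:,1].max().round(1), ((q[:,1].min()+q[:,1].max())/2).round(1))
k=reg&(hsv[...,2]<70)&(C[...,2]>20)&(C[...,0]<460); print('knob',k.sum(),C[k].mean(0))
for x0 in range(440,550,10):
    q=C[reg&(C[...,2]>6)&(C[...,2]<14)&(abs(C[...,0]-x0)<5)]
    if len(q): print('ft',x0,len(q),q[:,1].min().round(1),q[:,1].max().round(1))
c=cv2.resize(im['pixels'][140:270,230:330,::-1],None,fx=4,fy=4); cv2.imwrite('pics/w1c.png',c)
E
```

```text
t 1.3 ee [484.1 227.6 207.4] yaw x 0.83 y [ 0.0034 -0.0018 -1.    ] F [ 3.2 -4.1 -0.1] w 66.7
top 1799 (array([471. , 234.2]), array([ 34. , 127.6]), 88.21) [59.00372363 60.32843087 61.55226361]
all blue>20 (array([471. , 234.2]), array([ 34. , 127.6]), 88.21)
foot 457 (array([500.5, 234.6]), array([50.1, 89. ]), 89.06) [455.6288844  210.27676652   5.08048772] [544.6422421  260.36143436  14.91216468]
470 99 217.4 250.7 234.0
478 298 217.4 251.0 234.2
486 285 217.4 250.2 233.8
494 270 216.5 250.4 233.5
510 161 216.6 249.0 232.8
518 264 216.6 249.3 232.9
526 261 215.6 249.5 232.6
534 150 215.6 248.7 232.1
knob 17 [444.69095278 230.46072741  43.02001495]
ft 460 173 210.3 259.3
ft 470 77 210.3 258.7
ft 480 72 210.3 258.0
ft 490 34 211.6 257.2
ft 500 33 211.5 256.3
ft 510 23 211.5 213.9
ft 520 13 211.5 213.9
ft 530 8 212.8 212.8
ft 540 8 212.7 212.8
```

View pics/w1c.png

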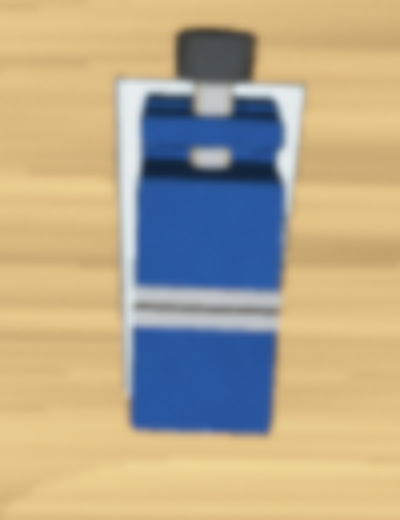

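```bash
python3 - <<'E'
from meas import *
for i in range(2):
    im,p,_=grab('wrist')
for i in range(2):
    s,M=st(); im,p,_=grab('wrist'); C=cloud(im,p)
    hsv=cv2.cvtColor(im['pixels'],cv2.COLOR_RGB2HSV)
    reg=np.zeros((420,560),bool); reg[150:262,240:315]=1
    bl=reg&(hsv[...,0]>100)&(hsv[...,0]<130)&(hsv[...,1]>120)&(C[...,2]>54)
    f=reg&(C[...,2]>5)&(C[...,2]<15)&~bl; print('foot',f.sum(),rect(C[f]))
    X=[];Y=[]
    for x0 in range(478,540,8):
        q=C[bl&(abs(C[...,0]-x0)<4)]
        if len(q)>100: X.append(x0);Y.append((q[:,1].min()+q[:,1].max())/2)
    b=np.polyfit(np.array(X)-500.5,Y,1); print('yaw',np.degrees(b[0]),'y at 500.5',b[1])
    # mount parts in view
    reg[:]=0; reg[115:300,0:140]=1
    k=np.array([(92,134),(6,140)]);print('screws',dep(im,k,p).round(1))
E
```

```text
t 1.45 ee [478.9 233.  206.8] yaw x 0.74 y [-5.e-04  1.e-04 -1.e+00] F [-0.5 -0.3  0.4] w 66.9
foot 442 (array([494. , 233.9]), array([50.2, 76. ]), 88.8)
yaw -1.5255863826747522 y at 500.5 233.49668043809734
screws [[422.9  42.8  18.5]
 [429.5 -50.8  17.2]]
t 1.5 ee [478.2 233.9 206.8] yaw x 0.85 y [-7.e-04  0.e+00 -1.e+00] F [-0.3 -0.2 -0.3] w 67.4
foot 436 (array([494.6, 235.5]), array([79.7, 50.4]), 1.73)
yaw -1.7043369191832645 y at 500.5 233.45607255040687
screws [[422.6  42.5  16.5]
 [429.2 -49.4  17.9]]
```

servo_tool:
  moves: "0.005 0 -0.03 0 0 -0.6; 0.01 0.0005 -0.06 0 0 -1.2; 0.015 0.001 -0.09 0 0 -2; 0.0205 0.0013 -0.115 0 0 -2.4; 0.0205 0.0013 -0.135 0 0 -2.4; 0.0205 0.0013 -0.14 0 0 -2.4; 0.0205 0.0013 -0.14 0 0 -2.4"

```text
t: 2.42
ee_pos: [498.5, 236.2, 67.1]
orientation: [-1.571, 0.019, -0.019]
ft_force: [-0.5, -0.8, 0.7]
width: 67.2
```

```bash
python3 - <<'E'
from meas import *
s,M=st(); im,p,_=grab('wrist'); cv2.imwrite('pics/w2.png',im['pixels'][:,:,::-1]); st()
E
```

```text
t 2.42 ee [498.5 236.2  67.1] yaw x -1.39 y [-3.e-04 -1.e-04 -1.e+00] F [-0.5 -0.8  0.7] w 67.2
t 2.48 ee [499.  236.1  67.6] yaw x -1.42 y [ 6.e-04  3.e-04 -1.e+00] F [ 0.7 -0.5  0.8] w 67.1
```

View pics/w2.png

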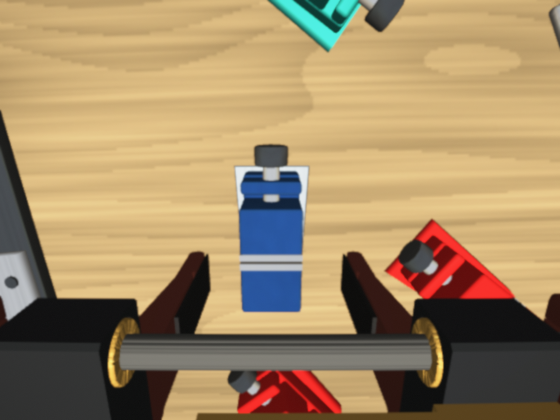

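The vise is centred near column 271, while the fingers are at 276. That agrees with the measured TCP y of 236 against 233.5, so I correct y while descending.

servo_tool:
  moves: "0.0015 -0.0027 -0.004 0 0 0; 0.0015 -0.0027 -0.012 0 0 0; 0.0015 -0.0027 -0.02 0 0 0; 0.0015 -0.0027 -0.027 0 0 0; 0.0015 -0.0027 -0.031 0 0 0; 0.0015 -0.0027 -0.031 0 0 0"

```text
t: 3.22
ee_pos: [500.3, 232.4, 35.5]
orientation: [-1.571, 0.021, -0.02]
ft_force: [-0.2, -0.7, 0.6]
width: 66.8
```

servo_tool:
  moves: "0 0 0 0 0 0; 0 0 0 0 0 0; 0 0 0 0 0 0; 0 0 0 0 0 0; 0 0 0 0 0 0; 0 0 0 0 0 0"
  hand: 255

```text
t: 3.98
ee_pos: [500.7, 232.7, 36.2]
orientation: [-1.57, 0.02, -0.021]
ft_force: [0.7, 1.4, 2.6]
width: 35.4
```

```bash
python3 - <<'E'
from meas import *
s,M=st(); im,p,_=grab('wrist'); cv2.imwrite('pics/w3.png',im['pixels'][:,:,::-1]); st()
E
```

```text
t 3.98 ee [500.7 232.7  36.2] yaw x -1.48 y [ 4.e-04  2.e-04 -1.e+00] F [0.7 1.4 2.6] w 35.4
t 4.03 ee [500.8 232.7  36.2] yaw x -1.48 y [ 4.e-04  2.e-04 -1.e+00] F [0.1 0.1 2.8] w 35.7
```

View pics/w3.png

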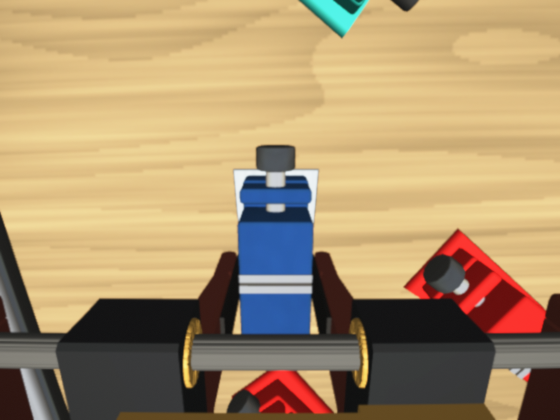

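The vise is gripped and centred between the fingers, width 35.5 against 36. I lift it and carry it over the mount to measure that with the wrist camera.

servo_tool:
  moves: "0 0 0.01 0 0 0; 0 0 0.035 0 0 0; 0 0 0.07 0 0 0; 0 0 0.11 0 0 0; 0.01 -0.02 0.14 0 0 1; 0.02 -0.05 0.14 0 0 2; 0.03 -0.09 0.14 0 0 3; 0.045 -0.13 0.14 0 0 4"

```text
t: 5.03
ee_pos: [544.6, 101.3, 175.9]
orientation: [-1.571, -0.034, 0.037]
ft_force: [0.4, 0.8, -5.1]
width: 35.2
```

servo_tool:
  moves: "0.01 -0.035 0 0 0 0.5; 0.02 -0.065 0 0 0 1; 0.028 -0.085 0 0 0 1.5; 0.033 -0.095 0 0 0 1.7; 0.033 -0.097 0 0 0 1.7; 0.033 -0.097 0 0 0 1.7; 0.033 -0.097 0 0 0 1.7; 0.033 -0.097 0 0 0 1.7"

```text
t: 6.02
ee_pos: [578.4, 6.1, 176.0]
orientation: [-1.57, -0.058, 0.058]
ft_force: [0.3, 0.2, -4.9]
width: 35.5
```

```bash
python3 - <<'E'
from meas import *
s,M=st(); im,p,_=grab('wrist'); cv2.imwrite('pics/w4.png',im['pixels'][:,:,::-1]); st()
np.savez('w4.npz',C=cloud(im,p))
E
```

```text
t 6.03 ee [578.4   6.1 176. ] yaw x 4.26 y [-1.e-04  1.e-04 -1.e+00] F [ 0.3  0.2 -4.9] w 35.5
t 6.08 ee [578.5   6.  176. ] yaw x 4.25 y [-0.  0. -1.] F [-0.1 -0.7 -4.9] w 35.4
```

View pics/w4.png

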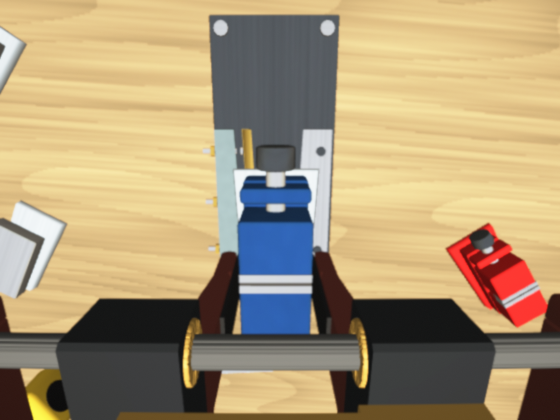

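The plate's rear corners are at (209,15) and (339,16). The jaw fronts are at row 129, steel from column 302 and brass up to 253.

```bash
python3 - <<'E'
from meas import *
s,M=st(); im,p,_=grab('wrist')
c=cv2.resize(im['pixels'][0:180,190:360,::-1],None,fx=3.3,fy=3.3,interpolation=cv2.INTER_CUBIC); cv2.imwrite('pics/w4c.png',c)
C=cloud(im,p)
g=cv2.cvtColor(im['pixels'],cv2.COLOR_RGB2HSV)
# plate edges by rows: dark low saturation/value
dark=(g[...,2]<110)
L=[];Rr=[]
for v in range(30,122,4):
    cols=np.where(dark[v,190:360])[0]+190
    L.append((cols.min()-.5,v));Rr.append((cols.max()+.5,v))
PL=plane(im,L,12,p);PR=plane(im,Rr,12,p)
for n,P in(('L(-y)',PL),('R(+y)',PR)):
    b=np.polyfit(P[:,0]-480,P[:,1],1); print(n,'yaw',np.degrees(b[0]).round(2),'y@480',b[1].round(2),'res',np.std(P[:,1]-np.polyval(b,P[:,0]-480)).round(2))
r=[]
for u in range(225,325,5):
    rows=np.where(dark[5:60,u])[0]+5; r.append((u,rows.min()-.5))
P=plane(im,r,12,p); b=np.polyfit(P[:,1],P[:,0],1); print('rear edge yaw',np.degrees(-b[0]),'x@y0',b[1],'res',np.std(P[:,0]-np.polyval(b,P[:,1])))
print('steel front inner',plane(im,[(302,129)],21,p).round(1),dep(im,[(310,140),(225,150)],p).round(1),'gib front inner',plane(im,[(253,129)],21,p).round(1))
E
```

```text
t 6.08 ee [578.5   6.  176. ] yaw x 4.25 y [-0.  0. -1.] F [-0.1 -0.7 -4.9] w 35.4
L(-y) yaw 4.09 y@480 -59.61 res 0.28
R(+y) yaw 4.06 y@480 54.42 res 0.27
rear edge yaw 4.153088110345479 x@y0 417.2426479739328 res 0.025645066927983504
steel front inner [[513.1  26.1  21. ]] [[522.5  34.5  22.1]
 [537.5 -44.6  21.6]] gib front inner [[516.4 -19.3  21. ]]
```

View pics/w4c.png

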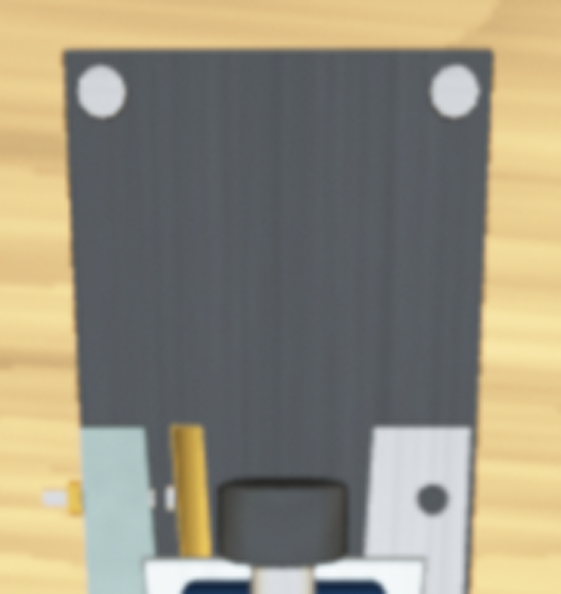

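The mount's yaw is 4.1°. Its origin is at about (551, 2.5) from the wrist view and (549.3, 2.4) from the top view. The gib looks set about 5-6 mm in, so I expect it to come tight at x of about 0-13 and y of about +2.5 to 3. I move to mount x = -84.5, y = +2.5 and lower.

servo_tool:
  moves: "-0.02 -0.001 0 0 0 0; -0.05 -0.003 0 0 0 0; -0.08 -0.005 -0.02 0 0 0; -0.1 -0.007 -0.05 0 0 0; -0.1122 -0.0071 -0.08 0 0 0; -0.1122 -0.0071 -0.105 0 0 0; -0.1122 -0.0071 -0.115 0 0 0; -0.1122 -0.0071 -0.115 0 0 0"

```text
t: 7.12
ee_pos: [466.5, -1.5, 60.8]
orientation: [-1.57, -0.057, 0.058]
ft_force: [0.5, -0.5, -3.5]
width: 35.6
```

```bash
python3 - <<'E'
from meas import *
s,M=st(); im,p,_=grab('wrist'); cv2.imwrite('pics/w5.png',im['pixels'][:,:,::-1])
s,M=st(); im,p,_=grab('scene'); cv2.imwrite('pics/s5.png',cv2.resize(im['pixels'][150:290,190:330,::-1],None,fx=4,fy=4)); st()
im,p,_=grab('top'); cv2.imwrite('pics/t5.png',cv2.resize(im['pixels'][140:280,230:340,::-1],None,fx=4,fy=4)); st()
E
```

```text
t 7.12 ee [466.5  -1.5  60.8] yaw x 4.22 y [-6.e-04  0.e+00 -1.e+00] F [ 0.5 -0.5 -3.5] w 35.6
t 7.17 ee [467.   -1.5  61.4] yaw x 4.22 y [ 6.e-04 -0.e+00 -1.e+00] F [ 0.4 -0.6 -4.5] w 35.4
t 7.22 ee [467.3  -1.5  61.7] yaw x 4.22 y [ 0.0014 -0.     -1.    ] F [-0.3 -0.5 -4.8] w 35.9
t 7.28 ee [467.3  -1.6  61.8] yaw x 4.22 y [ 1.8e-03 -1.0e-04 -1.0e+00] F [ 0.8 -0.4 -5.6] w 35.7
```

View pics/w5.png

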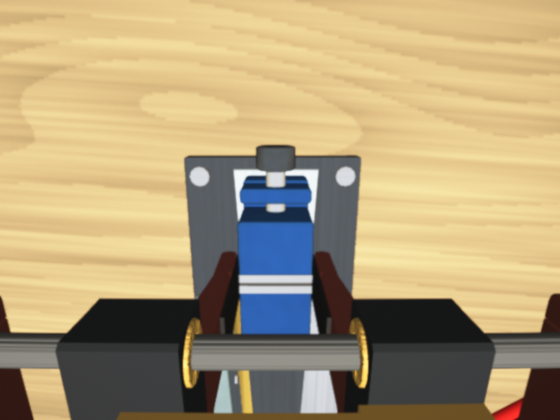

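View pics/s5.png

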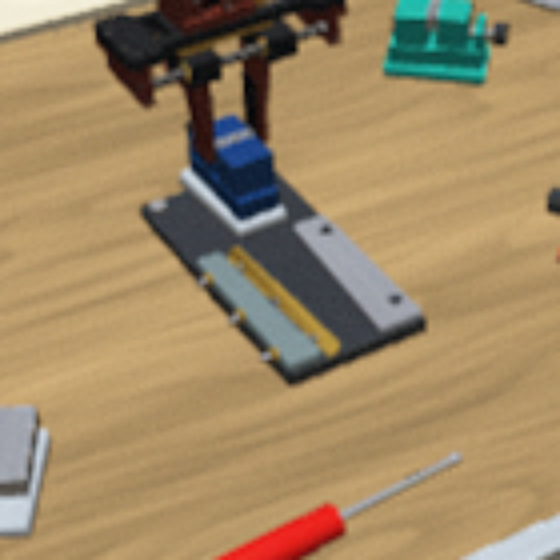

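The foot hovers about 13 mm over the bare bed, behind the mouth and inside the plate edges. I lower it gently.

servo_tool:
  moves: "0 0 -0.004 0 0 0; 0 0 -0.008 0 0 0; 0 0 -0.01 0 0 0; 0 0 -0.011 0 0 0; 0 0 -0.012 0 0 0; 0 0 -0.012 0 0 0"

```text
t: 8.02
ee_pos: [466.3, -1.6, 48.9]
orientation: [-1.57, -0.058, 0.058]
ft_force: [0.2, -0.1, -4.5]
width: 35.7
```

servo_tool:
  moves: "0 0 -0.0005 0 0 0; 0 0 -0.001 0 0 0; 0 0 -0.001 0 0 0; 0 0 -0.001 0 0 0"

```text
t: 8.52
ee_pos: [466.4, -1.5, 48.2]
orientation: [-1.57, -0.058, 0.058]
ft_force: [-0.4, 0.6, -0.4]
width: 35.7
```

servo_tool:
  moves: "0 0 -0.0003 0 0 0; 0 0 -0.0006 0 0 0; 0 0 -0.0006 0 0 0; 0 0 -0.0006 0 0 0"

```text
t: 9.02
ee_pos: [466.5, -1.5, 48.1]
orientation: [-1.57, -0.058, 0.057]
ft_force: [-3.6, 0.5, 9.5]
width: 35.6
```

```bash
python3 - <<'E'
from meas import *
F=[]
for i in range(4):
    s=ctrl.get_obs(); F.append(np.r_[s['ft_force'],s['moment']]); ctrl.get_image('top')
print(np.round(F,2)); st()
im,p,_=grab('top'); cv2.imwrite('pics/t6.png',cv2.resize(im['pixels'][140:280,230:340,::-1],None,fx=4,fy=4))
E
```

```text
[[-3.63  0.45  9.55  0.07  0.59 -0.04]
 [-3.85  0.94  9.36  0.01  0.56 -0.04]
 [-3.14  1.63  9.15  0.08  0.56 -0.01]
 [-3.54  0.85  9.42  0.06  0.6  -0.01]]
t 9.22 ee [466.5  -1.5  48.1] yaw x 4.22 y [ 4.e-04  1.e-04 -1.e+00] F [-2.2  1.5  9.7] w 35.5
```

View pics/t6.png

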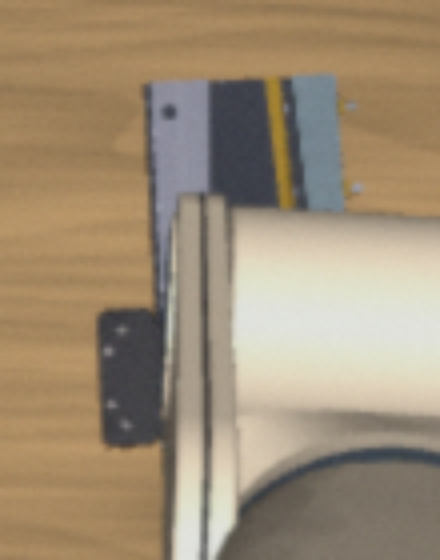

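It is stiff, about 15 N/mm, and the foot now stands on the bed. I ease the down-press to about 4 N and start to slide along (0.997, 0.072).

servo_tool:
  moves: "0 0 0.00035 0 0 0; 0.003 0.0002 0.00035 0 0 0; 0.007 0.0005 0.00035 0 0 0; 0.012 0.0009 0.00035 0 0 0; 0.017 0.0012 0.00035 0 0 0; 0.021 0.0015 0.00035 0 0 0; 0.024 0.0017 0.00035 0 0 0; 0.024 0.0017 0.00035 0 0 0"

```text
t: 10.28
ee_pos: [491.1, 0.1, 48.1]
orientation: [-1.57, -0.059, 0.057]
ft_force: [-0.9, -0.0, 6.0]
width: 35.4
```

```bash
python3 - <<'E'
from meas import *
for i in range(2):
    s,M=st(); print(s['moment'].round(2)); im,p,_=grab('wrist')
cv2.imwrite('pics/w7.png',im['pixels'][:,:,::-1])
E
```

```text
t 10.28 ee [4.911e+02 1.000e-01 4.810e+01] yaw x 4.22 y [ 1.2e-03 -1.0e-04 -1.0e+00] F [-0.9 -0.   6. ] w 35.4
[-0.08  0.1  -0.01]
t 10.32 ee [4.911e+02 1.000e-01 4.810e+01] yaw x 4.22 y [ 1.4e-03 -1.0e-04 -1.0e+00] F [-0.1 -0.9  4.6] w 35.6
[-0.16  0.11 -0.03]
```

View pics/w7.png

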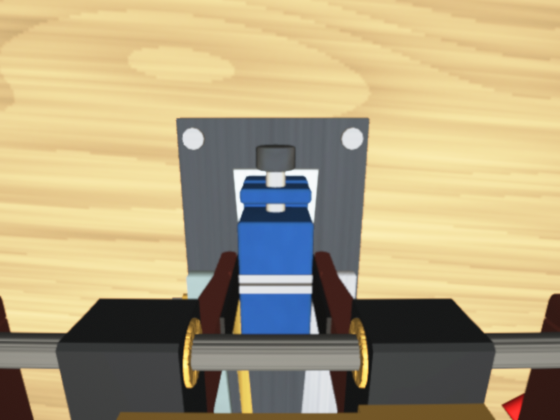

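The vise sits unchanged in the grasp, with a 5 N press and no side force. I go on.

servo_tool:
  moves: "0.003 0.0002 0 0 0 0; 0.007 0.0005 0 0 0 0; 0.011 0.0008 0 0 0 0; 0.015 0.0011 0 0 0 0; 0.018 0.0013 0 0 0 0; 0.02 0.0014 0 0 0 0; 0.02 0.0014 0 0 0 0"

```text
t: 11.25
ee_pos: [510.6, 1.5, 48.1]
orientation: [-1.57, -0.058, 0.058]
ft_force: [-2.0, 0.4, 6.6]
width: 35.3
```

```bash
python3 - <<'E'
from meas import *
for i in range(3):
    s,M=st(); print(s['moment'].round(2)); im,p,_=grab('wrist')
cv2.imwrite('pics/w8.png',im['pixels'][:,:,::-1])
E
```

```text
t 11.25 ee [510.6   1.5  48.1] yaw x 4.22 y [ 4.e-04 -1.e-04 -1.e+00] F [-2.   0.4  6.6] w 35.3
[-0.2   0.31 -0.03]
t 11.3 ee [510.6   1.5  48.1] yaw x 4.22 y [ 5.e-04 -1.e-04 -1.e+00] F [-2.1  0.4  7.3] w 35.5
[-0.13  0.33 -0.06]
t 11.35 ee [510.6   1.5  48.1] yaw x 4.22 y [ 6.e-04 -1.e-04 -1.e+00] F [-2.3  0.3  6.6] w 35.4
[-0.22  0.33 -0.  ]
```

View pics/w8.png

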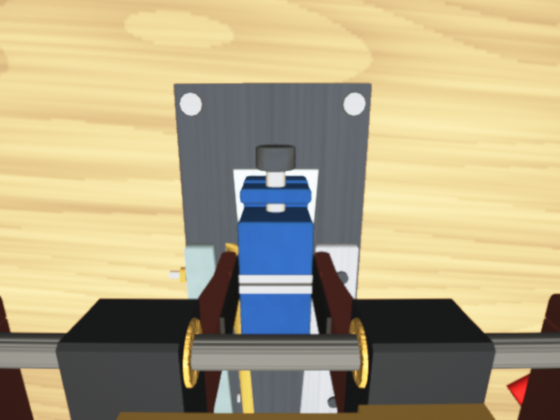

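servo_tool:
  moves: "0.002 0.0001 0.0001 0 0 0; 0.004 0.0003 0.0001 0 0 0; 0.006 0.0004 0.0001 0 0 0; 0.008 0.0006 0.0001 0 0 0; 0.008 0.0006 0.0001 0 0 0"

```text
t: 12.02
ee_pos: [518.5, 2.1, 48.1]
orientation: [-1.57, -0.058, 0.058]
ft_force: [-1.7, 1.4, 5.6]
width: 35.6
```

servo_tool:
  moves: "0.0015 0.0001 0 0 0 0; 0.003 0.0002 0 0 0 0; 0.0045 0.0003 0 0 0 0; 0.006 0.0004 0 0 0 0; 0.006 0.0004 0 0 0 0"

```text
t: 12.65
ee_pos: [524.4, 2.5, 48.1]
orientation: [-1.57, -0.058, 0.058]
ft_force: [-1.3, 0.2, 6.4]
width: 35.5
```

servo_tool:
  moves: "0.0015 0.0001 0 0 0 0; 0.003 0.0002 0 0 0 0; 0.0045 0.0003 0 0 0 0; 0.006 0.0004 0 0 0 0; 0.006 0.0004 0 0 0 0"

```text
t: 13.28
ee_pos: [530.4, 2.9, 48.1]
orientation: [-1.57, -0.058, 0.058]
ft_force: [-1.3, 0.3, 6.7]
width: 35.8
```

```bash
python3 - <<'E'
from meas import *
s,M=st(); im,p,_=grab('wrist')
cv2.imwrite('pics/w9.png',cv2.resize(im['pixels'][140:300,180:370,::-1],None,fx=4,fy=3.75,interpolation=cv2.INTER_CUBIC))
E
```

```text
t 13.28 ee [530.4   2.9  48.1] yaw x 4.22 y [ 2.e-04 -1.e-04 -1.e+00] F [-1.3  0.3  6.7] w 35.8
```

View pics/w9.png

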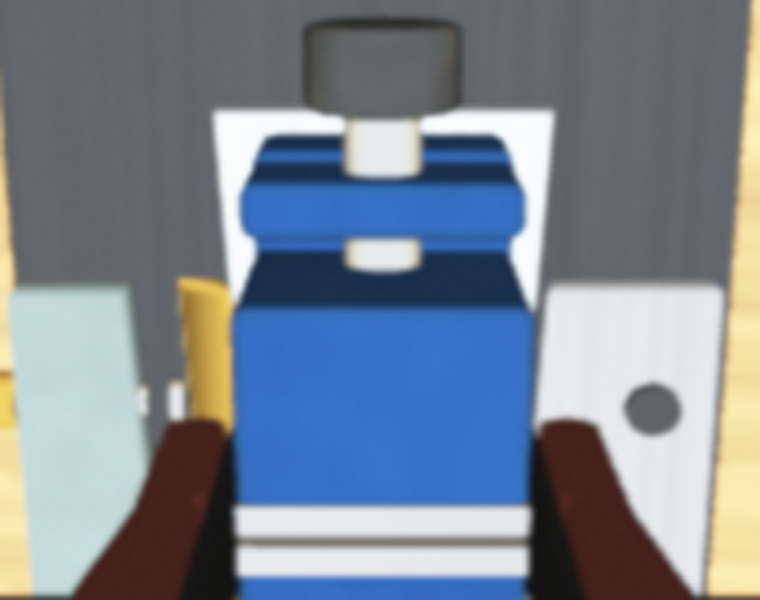

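The foot is close to the gib at crop (232,285) and about 2 mm clear of the steel at (547,285). I shift +1 mm in y and advance slowly.

servo_tool:
  moves: "0.001 0.0006 0 0 0 0; 0.002 0.0009 0 0 0 0; 0.003 0.0012 0 0 0 0; 0.004 0.0013 0 0 0 0; 0.004 0.0013 0 0 0 0"

```text
t: 13.95
ee_pos: [534.3, 4.1, 48.1]
orientation: [-1.57, -0.058, 0.058]
ft_force: [-2.0, -0.2, 6.1]
width: 35.7
```

servo_tool:
  moves: "0.001 0.0001 0 0 0 0; 0.002 0.0001 0 0 0 0; 0.003 0.0002 0 0 0 0; 0.003 0.0002 0 0 0 0"

```text
t: 14.45
ee_pos: [537.3, 4.4, 48.1]
orientation: [-1.57, -0.058, 0.058]
ft_force: [-2.9, -0.6, 6.6]
width: 35.5
```

servo_tool:
  moves: "0.001 0.0001 0 0 0 0; 0.002 0.0001 0 0 0 0; 0.003 0.0002 0 0 0 0; 0.003 0.0002 0 0 0 0"

```text
t: 14.95
ee_pos: [540.3, 4.6, 48.1]
orientation: [-1.57, -0.058, 0.058]
ft_force: [-1.7, 0.3, 6.6]
width: 35.5
```

```bash
python3 - <<'E'
from meas import *
s,M=st(); im,p,_=grab('wrist')
cv2.imwrite('pics/w10.png',cv2.resize(im['pixels'][140:300,180:370,::-1],None,fx=4,fy=3.75,interpolation=cv2.INTER_CUBIC))
E
```

```text
t 14.95 ee [540.3   4.6  48.1] yaw x 4.22 y [ 0.e+00 -1.e-04 -1.e+00] F [-1.7  0.3  6.6] w 35.5
```

View pics/w10.png

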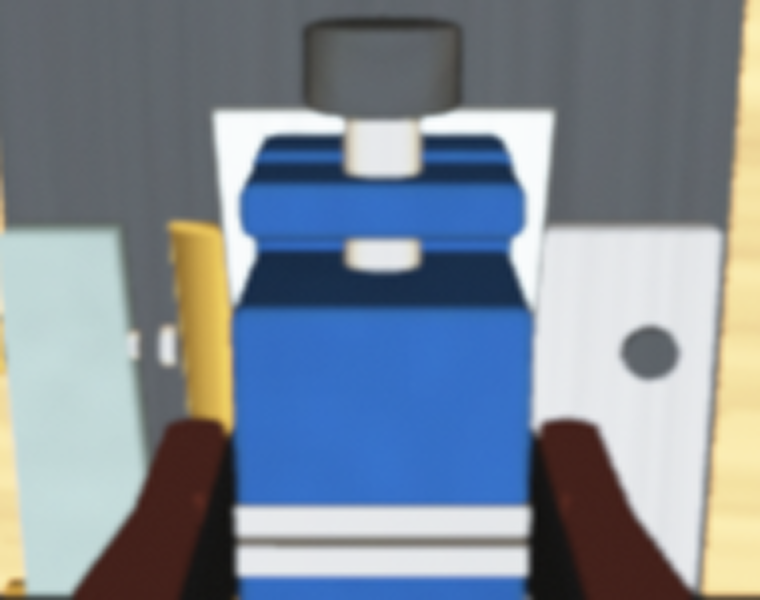

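The gaps are even now, about 0.5 px each side, so tight is within about 10 mm. I advance in small steps.

servo_tool:
  moves: "0.0007 0 0.0001 0 0 0; 0.0014 0.0001 0.0001 0 0 0; 0.002 0.0001 0.0001 0 0 0; 0.002 0.0001 0.0001 0 0 0"

```text
t: 15.5
ee_pos: [542.2, 4.7, 48.1]
orientation: [-1.57, -0.058, 0.058]
ft_force: [-1.8, 0.5, 5.5]
width: 35.6
```

servo_tool:
  moves: "0.0005 0 0 0 0 0; 0.001 0.0001 0 0 0 0; 0.0015 0.0001 0 0 0 0; 0.0015 0.0001 0 0 0 0"

```text
t: 16.0
ee_pos: [543.7, 4.8, 48.1]
orientation: [-1.57, -0.058, 0.058]
ft_force: [-2.4, -1.1, 5.8]
width: 35.5
```

servo_tool:
  moves: "0.0005 0 0 0 0 0; 0.001 0.0001 0 0 0 0; 0.001 0.0001 0 0 0 0"

```text
t: 16.38
ee_pos: [544.7, 4.9, 48.1]
orientation: [-1.57, -0.058, 0.058]
ft_force: [-3.1, -1.4, 5.2]
width: 35.7
```

servo_tool:
  moves: "0.0005 0 0 0 0 0; 0.001 0.0001 0 0 0 0; 0.001 0.0001 0 0 0 0"

```text
t: 16.75
ee_pos: [545.7, 4.9, 48.1]
orientation: [-1.57, -0.058, 0.058]
ft_force: [-1.7, -0.0, 6.0]
width: 35.7
```

servo_tool:
  moves: "0.0005 0 0 0 0 0; 0.001 0.0001 0 0 0 0; 0.001 0.0001 0 0 0 0"

```text
t: 17.12
ee_pos: [546.7, 5.0, 48.1]
orientation: [-1.57, -0.058, 0.058]
ft_force: [-2.2, 0.1, 5.9]
width: 35.5
```

servo_tool:
  moves: "0.0005 0 0 0 0 0; 0.001 0.0001 0 0 0 0; 0.001 0.0001 0 0 0 0"

```text
t: 17.5
ee_pos: [547.7, 5.1, 48.1]
orientation: [-1.57, -0.058, 0.058]
ft_force: [-1.8, 0.9, 5.2]
width: 35.5
```

servo_tool:
  moves: "0.0005 0 0 0 0 0; 0.001 0.0001 0 0 0 0; 0.001 0.0001 0 0 0 0"

```text
t: 17.88
ee_pos: [548.7, 5.2, 48.1]
orientation: [-1.57, -0.058, 0.058]
ft_force: [-1.3, -1.2, 5.9]
width: 35.0
```

```bash
python3 - <<'E'
from meas import *
for i in range(3):
    s,M=st(); print(s['moment'].round(2)); im,p,_=grab('wrist')
cv2.imwrite('pics/w11.png',cv2.resize(im['pixels'][140:300,180:370,::-1],None,fx=4,fy=3.75,interpolation=cv2.INTER_CUBIC))
E
```

```text
t 17.88 ee [548.7   5.2  48.1] yaw x 4.22 y [-2.e-04 -2.e-04 -1.e+00] F [-1.3 -1.2  5.9] w 35.0
[-0.18  0.36 -0.07]
t 17.93 ee [548.7   5.3  48.1] yaw x 4.22 y [-2.e-04 -1.e-04 -1.e+00] F [-1.9 -0.4  4.8] w 35.5
[-0.21  0.34 -0.02]
t 17.98 ee [548.7   5.3  48.1] yaw x 4.22 y [-2.e-04 -2.e-04 -1.e+00] F [-1.7 -0.6  5.2] w 35.1
[-0.17  0.37 -0.01]
```

View pics/w11.png

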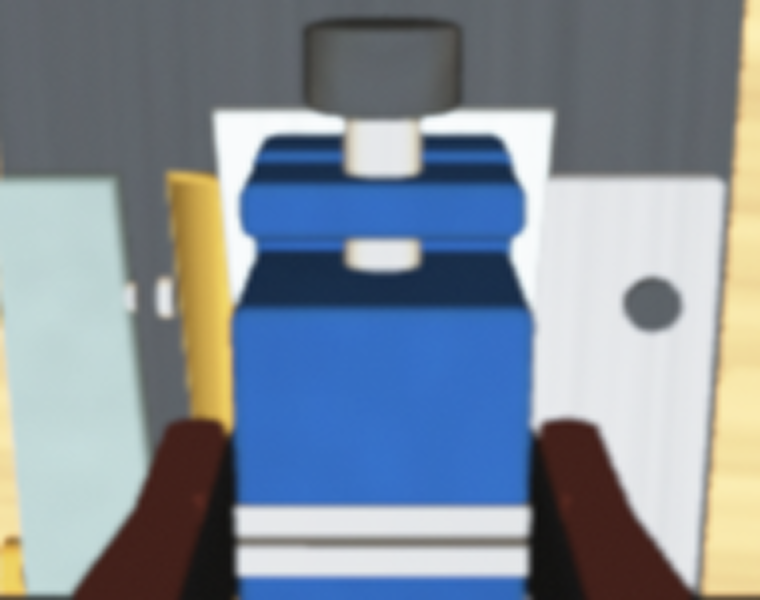

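No gap is visible on either side and there is no wedge force yet. I go on in 1 mm calls.

servo_tool:
  moves: "0.0005 0 0 0 0 0; 0.001 0.0001 0 0 0 0; 0.001 0.0001 0 0 0 0"

```text
t: 18.4
ee_pos: [549.7, 5.3, 48.1]
orientation: [-1.57, -0.058, 0.058]
ft_force: [-2.1, -0.1, 5.4]
width: 35.5
```

servo_tool:
  moves: "0.0005 0 0 0 0 0; 0.001 0.0001 0 0 0 0; 0.001 0.0001 0 0 0 0"

```text
t: 18.77
ee_pos: [550.7, 5.4, 48.1]
orientation: [-1.57, -0.058, 0.058]
ft_force: [-2.6, -0.5, 5.9]
width: 36.1
```

servo_tool:
  moves: "0.0005 0 0 0 0 0; 0.001 0.0001 0 0 0 0; 0.001 0.0001 0 0 0 0"

```text
t: 19.15
ee_pos: [551.7, 5.6, 48.1]
orientation: [-1.57, -0.058, 0.058]
ft_force: [-2.0, -0.6, 5.0]
width: 35.7
```

servo_tool:
  moves: "0.0005 0 0 0 0 0; 0.001 0.0001 0 0 0 0; 0.001 0.0001 0 0 0 0"

```text
t: 19.52
ee_pos: [552.7, 5.6, 48.1]
orientation: [-1.57, -0.058, 0.058]
ft_force: [-1.9, -0.5, 5.0]
width: 35.6
```

servo_tool:
  moves: "0.0005 0 0 0 0 0; 0.001 0.0001 0 0 0 0; 0.001 0.0001 0 0 0 0"

```text
t: 19.9
ee_pos: [553.6, 5.7, 48.1]
orientation: [-1.57, -0.058, 0.058]
ft_force: [-2.1, 0.2, 6.4]
width: 35.5
```

servo_tool:
  moves: "0.0005 0 0 0 0 0; 0.001 0.0001 0 0 0 0; 0.001 0.0001 0 0 0 0"

```text
t: 20.27
ee_pos: [554.6, 5.8, 48.1]
orientation: [-1.57, -0.058, 0.058]
ft_force: [-3.2, -1.1, 5.5]
width: 35.5
```

servo_tool:
  moves: "0.0005 0 0 0 0 0; 0.001 0 0 0 0 0; 0.001 0 0 0 0 0"

```text
t: 20.65
ee_pos: [555.6, 5.8, 48.1]
orientation: [-1.57, -0.058, 0.058]
ft_force: [-2.9, 0.3, 5.5]
width: 35.7
```

servo_tool:
  moves: "0.0005 0 0 0 0 0; 0.001 0.0001 0 0 0 0; 0.001 0.0001 0 0 0 0"

```text
t: 21.02
ee_pos: [556.5, 5.8, 48.1]
orientation: [-1.57, -0.058, 0.058]
ft_force: [-2.4, -1.7, 5.7]
width: 35.8
```

servo_tool:
  moves: "0.0004 0 0 0 0 0; 0.0008 0.0001 0 0 0 0; 0.0008 0.0001 0 0 0 0"

```text
t: 21.4
ee_pos: [556.9, 5.8, 48.1]
orientation: [-1.57, -0.057, 0.059]
ft_force: [-3.8, -0.8, 7.4]
width: 35.9
```

```bash
python3 - <<'E'
from meas import *
for i in range(4):
    s,M=st(); print(s['moment'].round(2)); im,p,_=grab('wrist')
E
```

```text
t 21.4 ee [556.9   5.8  48.1] yaw x 4.23 y [-1.5e-03 -5.0e-04 -1.0e+00] F [-3.8 -0.8  7.4] w 35.9
[-0.49  0.7  -0.02]
t 21.45 ee [556.8   5.9  48.1] yaw x 4.23 y [-1.5e-03 -5.0e-04 -1.0e+00] F [-4.2 -1.6  6.9] w 35.8
[-0.5   0.7  -0.04]
t 21.5 ee [556.8   5.8  48.1] yaw x 4.24 y [-1.6e-03 -5.0e-04 -1.0e+00] F [-4.3 -2.1  6.8] w 35.6
[-0.54  0.74  0.06]
t 21.55 ee [556.9   5.8  48.1] yaw x 4.23 y [-1.4e-03 -5.0e-04 -1.0e+00] F [-3.7 -1.3  7.9] w 35.9
[-0.48  0.72 -0.06]
```

Contact is starting: it moved 0.4 mm for 0.8 mm commanded. I take fine steps, easing the down-press slightly.

servo_tool:
  moves: "0.0002 0 0.0001 0 0 0; 0.0003 0 0.0001 0 0 0; 0.0003 0 0.0001 0 0 0"

```text
t: 21.98
ee_pos: [556.8, 5.8, 48.1]
orientation: [-1.57, -0.056, 0.06]
ft_force: [-4.7, -0.8, 6.9]
width: 35.4
```

servo_tool:
  moves: "0.0002 0 0 0 0 0; 0.0003 0 0 0 0 0; 0.0003 0 0 0 0 0"

```text
t: 22.35
ee_pos: [557.0, 5.9, 48.1]
orientation: [-1.57, -0.056, 0.06]
ft_force: [-5.7, -1.2, 7.7]
width: 35.4
```

servo_tool:
  moves: "0.0002 0 0.0001 0 0 0; 0.0005 0 0.0001 0 0 0; 0.0005 0 0.0001 0 0 0"

```text
t: 22.72
ee_pos: [557.1, 5.8, 48.1]
orientation: [-1.57, -0.056, 0.061]
ft_force: [-5.6, -2.2, 8.2]
width: 35.8
```

```bash
python3 - <<'E'
from meas import *
for i in range(3):
    s,M=st(); print(s['moment'].round(2)); im,p,_=grab('wrist')
cv2.imwrite('pics/w12.png',cv2.resize(im['pixels'][140:300,180:370,::-1],None,fx=4,fy=3.75,interpolation=cv2.INTER_CUBIC))
E
```

```text
t 22.73 ee [557.1   5.8  48.1] yaw x 4.23 y [-3.1e-03 -4.0e-04 -1.0e+00] F [-5.6 -2.2  8.2] w 35.8
[-0.47  0.99 -0.08]
t 22.77 ee [557.1   5.9  48.1] yaw x 4.23 y [-3.2e-03 -5.0e-04 -1.0e+00] F [-5.6 -1.4  7.5] w 35.5
[-0.51  1.01  0.02]
t 22.82 ee [557.1   5.9  48.1] yaw x 4.24 y [-3.1e-03 -5.0e-04 -1.0e+00] F [-5.5 -0.9  7. ] w 36.0
[-0.5   0.97  0.02]
```

View pics/w12.png

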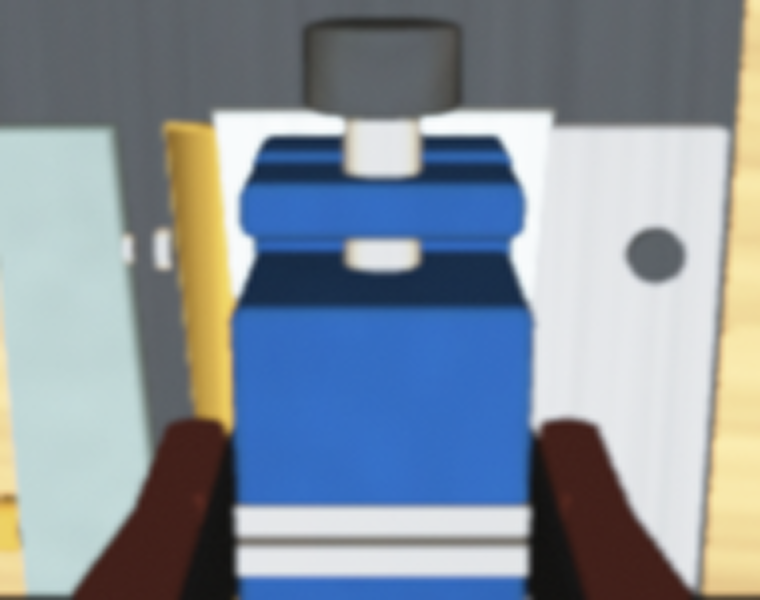

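The foot fills the way now and it advances with rising force. I continue to about 12 N.

servo_tool:
  moves: "0.0003 0 0.0001 0 0 0; 0.0006 0 0.0002 0 0 0; 0.0006 0 0.0002 0 0 0"

```text
t: 23.25
ee_pos: [557.2, 5.8, 48.1]
orientation: [-1.57, -0.055, 0.061]
ft_force: [-7.3, -1.5, 7.8]
width: 35.7
```

servo_tool:
  moves: "0.0003 0 0.0001 0 0 0; 0.0006 0 0.0001 0 0 0; 0.0006 0 0.0001 0 0 0"

```text
t: 23.62
ee_pos: [557.4, 5.8, 48.1]
orientation: [-1.57, -0.054, 0.062]
ft_force: [-7.0, -2.2, 9.0]
width: 35.5
```

servo_tool:
  moves: "0 0 0.0002 0 0 0; 0.0002 0 0.0003 0 0 0; 0.0002 0 0.0003 0 0 0"

```text
t: 24.0
ee_pos: [557.4, 5.8, 48.1]
orientation: [-1.57, -0.054, 0.062]
ft_force: [-7.7, -1.3, 4.8]
width: 35.6
```

```bash
python3 - <<'E'
from meas import *
for i in range(3):
    s,M=st(); print(s['moment'].round(2)); im,p,_=grab('wrist')
E
```

```text
t 24.0 ee [557.4   5.8  48.1] yaw x 4.24 y [-5.4e-03 -5.0e-04 -1.0e+00] F [-7.7 -1.3  4.8] w 35.6
[-0.5   1.27  0.01]
t 24.05 ee [557.3   5.8  48.1] yaw x 4.23 y [-5.4e-03 -4.0e-04 -1.0e+00] F [-6.1 -1.2  5.1] w 35.6
[-0.51  1.18  0.01]
t 24.1 ee [557.3   5.8  48.1] yaw x 4.24 y [-5.5e-03 -5.0e-04 -1.0e+00] F [-7.4 -0.7  5.6] w 35.5
[-0.53  1.24  0.  ]
```

servo_tool:
  moves: "0.0004 0 0.0001 0 0 0; 0.0008 0 0.0002 0 0 0; 0.001 0 0.0002 0 0 0; 0.001 0 0.0002 0 0 0"

```text
t: 24.65
ee_pos: [557.5, 5.9, 48.1]
orientation: [-1.57, -0.052, 0.064]
ft_force: [-9.1, -1.4, 5.9]
width: 35.6
```

servo_tool:
  moves: "0.0004 0 0.0001 0 0 0; 0.0008 0 0.0002 0 0 0; 0.0008 0 0.0002 0 0 0"

```text
t: 25.02
ee_pos: [557.8, 5.8, 48.1]
orientation: [-1.57, -0.052, 0.065]
ft_force: [-10.7, -1.8, 5.1]
width: 35.5
```

```bash
python3 - <<'E'
from meas import *
for i in range(3):
    s,M=st(); print(s['moment'].round(2)); im,p,_=grab('wrist')
E
```

```text
t 25.02 ee [557.8   5.8  48.1] yaw x 4.24 y [-8.2e-03 -5.0e-04 -1.0e+00] F [-10.7  -1.8   5.1] w 35.5
[-0.55  1.72  0.01]
t 25.07 ee [557.7   5.9  48.1] yaw x 4.24 y [-8.3e-03 -5.0e-04 -1.0e+00] F [-10.4  -2.4   5.7] w 35.6
[-0.49  1.82  0.04]
t 25.12 ee [557.7   5.8  48.1] yaw x 4.24 y [-8.2e-03 -5.0e-04 -1.0e+00] F [-9.7 -1.5  5.3] w 35.5
[-0.46  1.72  0.02]
```

servo_tool:
  moves: "0.0004 0 0.0001 0 0 0; 0.0008 0 0.0002 0 0 0; 0.0008 0 0.0002 0 0 0; 0.0008 0 0.0002 0 0 0"

```text
t: 25.68
ee_pos: [557.9, 5.9, 48.1]
orientation: [-1.57, -0.051, 0.066]
ft_force: [-12.2, -1.5, 6.6]
width: 35.7
```

```bash
python3 - <<'E'
from meas import *
for i in range(4):
    s,M=st(); print(s['moment'].round(2)); im,p,_=grab('wrist')
E
```

```text
t 25.68 ee [557.9   5.9  48.1] yaw x 4.24 y [-9.5e-03 -5.0e-04 -1.0e+00] F [-12.2  -1.5   6.6] w 35.7
[-0.48  1.92 -0.04]
t 25.73 ee [557.9   5.8  48.1] yaw x 4.24 y [-9.5e-03 -5.0e-04 -1.0e+00] F [-12.1  -1.3   6.2] w 35.6
[-0.53  1.92  0.02]
t 25.77 ee [557.9   5.8  48.1] yaw x 4.24 y [-9.4e-03 -5.0e-04 -1.0e+00] F [-12.   -1.8   6.5] w 35.4
[-0.54  1.95 -0.02]
t 25.82 ee [557.9   5.8  48.1] yaw x 4.23 y [-9.5e-03 -5.0e-04 -1.0e+00] F [-11.5  -1.1   6.2] w 35.7
[-0.53  1.96 -0.02]
```

12 N is held. I nudge slightly for the bed drag, hold, then back off the strain and let go.

servo_tool:
  moves: "0.0002 0 0.0001 0 0 0; 0.0004 0 0.0001 0 0 0; 0.0004 0 0.0001 0 0 0; 0.0004 0 0.0001 0 0 0; 0.0004 0 0.0001 0 0 0; 0.0004 0 0.0001 0 0 0"

```text
t: 26.62
ee_pos: [558.0, 5.8, 48.1]
orientation: [-1.57, -0.05, 0.066]
ft_force: [-11.9, -1.7, 6.6]
width: 35.6
```

servo_tool:
  moves: "-0.001 0 0 0 0 0; -0.002 0 -0.0002 0 0 0; -0.003 0 -0.0003 0 0 0; -0.0035 0 -0.0004 0 0 0; -0.0035 0 -0.0004 0 0 0"

```text
t: 27.25
ee_pos: [558.0, 5.9, 48.2]
orientation: [-1.57, -0.055, 0.061]
ft_force: [-5.4, -1.9, -3.2]
width: 35.7
```

The position held at 558.0 while the push fell, so it is wedged. I release.

servo_tool:
  moves: "0 0 -0.0002 0 0 0; 0 0 -0.0002 0 0 0; 0 0 -0.0002 0 0 0; 0 0 -0.0002 0 0 0; 0 0 -0.0002 0 0 0"
  hand: 60

```text
t: 27.88
ee_pos: [559.8, 6.2, 48.9]
orientation: [-1.57, -0.058, 0.058]
ft_force: [-0.3, -0.6, 0.0]
width: 67.5
```

```bash
python3 - <<'E'
from meas import *
s,M=st(); im,p,_=grab('wrist')
cv2.imwrite('pics/w13.png',im['pixels'][:,:,::-1])
E
```

```text
t 27.88 ee [559.8   6.2  48.9] yaw x 4.22 y [ 3.e-04  0.e+00 -1.e+00] F [-0.3 -0.6  0. ] w 67.5
```

View pics/w13.png

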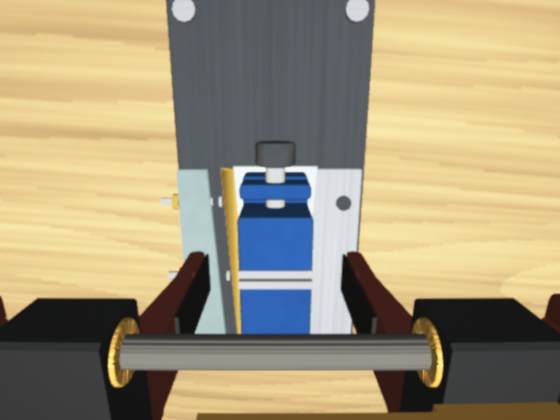

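Released: the vise stands between the jaws, and the fingers are clear at (200,290) and (355,290). I retreat straight up and check.

servo_tool:
  moves: "0 0 0.01 0 0 0; 0 0 0.03 0 0 0; 0 0 0.06 0 0 0; 0 0 0.1 0 0 0; 0 0 0.14 0 0 0; 0 0 0.16 0 0 0; 0 0 0.16 0 0 0; 0 0 0.16 0 0 0"

```text
t: 28.92
ee_pos: [559.0, 6.2, 208.2]
orientation: [-1.57, -0.057, 0.059]
ft_force: [-0.1, -0.3, 0.8]
width: 67.2
```

```bash
python3 - <<'E'
from meas import *
for i in range(3): grab('top')
s,M=st(); im,p,_=grab('wrist'); C=cloud(im,p)
cv2.imwrite('pics/w14.png',im['pixels'][:,:,::-1])
hsv=cv2.cvtColor(im['pixels'],cv2.COLOR_RGB2HSV)
bl=(hsv[...,0]>100)&(hsv[...,0]<130)&(hsv[...,1]>120)&(C[...,2]>60)&(C[...,2]<85)&(abs(C[...,1])<45)
X=[];Y=[]
for x0 in range(535,600,6):
    q=C[bl&(abs(C[...,0]-x0)<3)]
    if len(q)>80: X.append(x0);Y.append((q[:,1].min()+q[:,1].max())/2)
b=np.polyfit(np.array(X)-558,Y,1); print(X,'yaw',np.degrees(b[0]),'y@558',b[1],'top z',np.median(C[bl][:,2]))
z=[np.median(C[bl&(abs(C[...,0]-x)<4)][:,2]).round(1) for x in (540,560,580)]; print(z)
im,p,_=grab('scene'); cv2.imwrite('pics/s14.png',im['pixels'][:,:,::-1])
E
```

```text
t 29.07 ee [558.9   6.1 207.6] yaw x 4.22 y [-0.0023  0.     -1.    ] F [-0.2  0.1  0.5] w 66.9
[535, 541, 547, 553, 571, 577, 583, 589] yaw 4.5238563460923755 y@558 5.905869458214489 top z 72.30499750150793
[np.float64(72.4), np.float64(72.1), np.float64(72.5)]
```

View pics/w14.png

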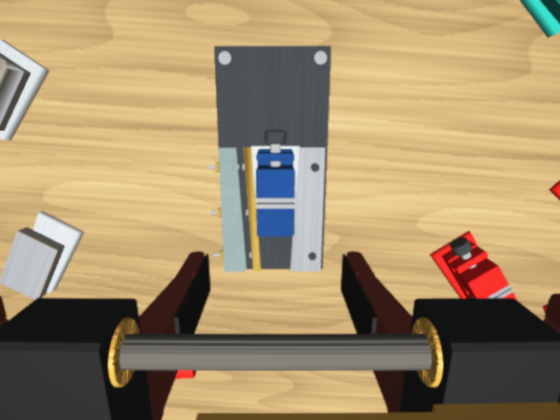

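View pics/s14.png

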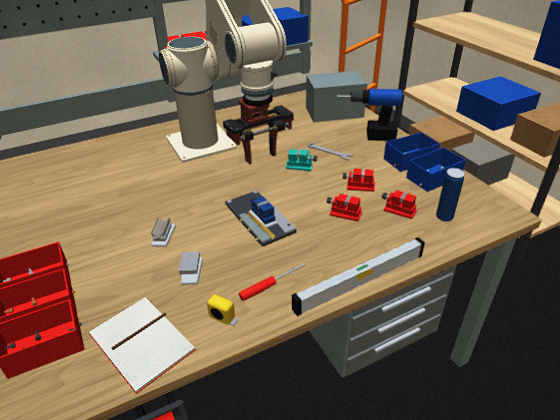

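```bash
python3 -c "
from workcell import ctrl
print(ctrl.close_job())"
```

```text
the job is handed in; nothing more can be done
None
```

The small blue vise is mounted in the bench mount and the job is handed in, at about 29 s of the 64 s allowed. No verdict was reported.

**What I did**
- I gripped the vise across its body, set its foot flat on the bed behind the mouth, and slid it up the way under a light down-press.
- The push built up slowly to about 12 N and was held for about 1 s. The down-press was mostly 5 to 7 N, reaching 9 N at times, so it ran above your 3 to 6 N.
- It came tight about 7 to 8 mm ahead of the mount's origin. I then eased the push, let go and moved the arm clear.

**Last checks**
- **Tight:** the vise did not move back when I eased the push from 12 to 5 N. I did not nudge it or measure its force on the fixed jaw after letting go.
- **Flat:** its top is level at 72.1 to 72.5 mm, against 72 expected.
- **In line:** its yaw is 4.5° against 4.1° for the way, a difference of about 0.007 rad.
- **Across:** it sits about 3 mm to +y, which fits the gib being set well in.
- **Other things:** in the scene view the two spare attachments, the screwdriver and the wrench look where they lay; I did not measure them. The arm is clear of everything.

**Disagreements**
- The wrist and top views put the mount's origin about 2 mm apart in x, within the calibration limit.
- While still, the TCP read about 1.5 to 2 mm off the commanded position. I worked from the readings.

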